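# Get the drill guide from behind the cans

### The arm

A 6-joint arm with a two-finger parallel gripper is mounted at the origin on the work surface. World frame = base frame: x ahead of the robot, y to its left, z up, the work surface at z = 0. Lengths are in m, angles in rad, forces in N, time in s.
With the tool pointing down it reaches from about 0.325 to 0.775 m from the base axis. Payload 9.3 kg.
Tool frame: the origin (TCP) lies where the fingers leave the gripper's body, on its centre line; the fingertips stand 73 mm ahead of it and the grasp point (between the pads) lies 54 mm ahead of it; z points along the fingers, y is the line along which they close (so a half turn about z gives the same grasp; the last joint's range is limited). The gripper opens to 85 mm and grips with 20 to 120 N. Pads are 22 mm wide; open, the fingers measure 114 mm over their backs; the gripper's body (76 mm by 85 mm) begins 54 mm behind the grasp point. The pads swing forward as they close: fully open they stand 13 mm farther back than shut.
Start: joints at [0.965, 0.259, 0.021, 1.334, 0, 1.418], TCP at [0.241, 0.495, 0.304] pointing down, gripper open.
Joint ranges: [-3.04, 3.04], [-0.91, 1.82], [-1.04, 1.36], [-1.92, 1.95], [-1.52, 1.45], [-3.14, 3.14]. Speed limits (rad/s): [2.22, 2.22, 2.79, 3.14, 3.14, 3.14].

### API

Orientations are given as a rotation vector (axis times angle).
In Python, from rig import env gives the robot as it stands.
- The arm moves only by the shell command python3 -m pendant 'ROWS' [FORCE]. ROWS is JSON, a list that holds one entry, the list of rows, each a list of 7 numbers: the shift along the tool's x, y, z scaled (see below), then the turn, a rotation vector about the tool's x, y, z scaled (see below), then the closure, from -1 (fully open) to 1 (shut). In form: [[[x, y, z, wx, wy, wz, jaw], ...]]. A call has 1 to 20 rows; each row is the pose to reach, as a shift and turn from the pose commanded when the call began, along the tool's axes at that moment; what a row does not reach only later rows make up. The controller multiplies each number of a shift by 750 mm and each number of a turn by 90 degrees. A row lasts 1/8 s, in which the tool goes at most 62.5 mm and 10.7 degrees, less where a joint would pass 70% of its speed; a pose out of reach is approached as far as the arm can. A call with a number of a shift or a turn outside -1 to 1 is refused whole. A call with a gripper value outside its range is refused whole. The fingers move at their own pace and stop on an object; FORCE is the grip in N (left out, the last holds). Time passes only in rows, so rows that repeat a pose let the fingers close. It gives the time, the measured TCP pose, the force, the opening and the grip force at its end, in the units of the state.
- env.sense(): the state, without advancing time (a new reading comes with each control period).
- env.capture(name): name is "scene" or "top"; returns a dict with "image" (400x640x3 uint8, blue, green, red), "intrinsics" (3x3 intrinsics, pixels), "dist_coeffs" ([k1, k2, p1, p2, k3] as OpenCV has them; the pictures are not rectified), "R" (3x3) and "t" (3): a world point X has camera coordinates R X + t. Camera axes: x right, y down, z forward; pixel columns grow to the right and rows downward; lengths in m; the calibration is good to about 2 mm. A picture is of the moment at which its call begins. There is no depth.
- env.hand_in(): hands the job in; it is judged then, once.
The state is a dict: "clock": time; "joints": joint angles; "joint_vel": joint speeds; "tau": joint torques, N m; "tcp_pos": TCP position; "tcp_rot": TCP orientation; "wrist_force": force on the tool from outside, world axes, zero at the start; "wrist_torque": the same for the moment, N m; "gripper_width": finger opening in m; "finger_force": force on a finger pad.
Only numpy, scipy, OpenCV 4.12 (cv2) and the standard library are available. Lean on these libraries where they do the work, as an engineer would, in place of code of your own. Each camera call takes 0.05 s, during which the arm holds its last target. There are 200 camera calls.

### The job

The drill guide lies in the blue storage tray behind a red can, a yellow tin and a green bottle. First stand all three containers in the grey side tray, then lay the guide flat inside the black outline on the white plate in the vise, lengthwise along it, and only after that put every container back upright in the middle of the pad of its own colour. Never tip a container over, and leave the glass screw jar where it stands.

Things in the scene. Friction and masses are not known exactly. Their poses are not given: they have to be found in the camera images.
- red_can: Red spray can, 50 mm in diameter, straight side from the foot to 92 mm, then a shoulder and a white cap 28 mm across, 112 mm high in all, 0.25 kg. Origin at the centre of its underside, z up. All containers are solid and closed; grip it from above round its straight side, at 50 to 75 mm above its foot (70 works).
- yellow_tin: Yellow round tin, 50 mm in diameter up to 80 mm, its lid 52 mm across, 92 mm high in all, 0.25 kg. Origin at the centre of its underside, z up. All containers are solid and closed; grip it from above round its straight side, at 50 to 75 mm above its foot (70 works).
- green_bottle: Green bottle, 50 mm in diameter, straight side from the foot to 86 mm, then a shoulder and a black cap 26 mm across, 112 mm high in all, 0.22 kg. Origin at the centre of its underside, z up. All containers are solid and closed; grip it from above round its straight side, at 50 to 75 mm above its foot (70 works).
- red_pad: Red disc, 70 mm across and 2 mm thick, the place of the red can; fixed on the blue storage tray, under the red can at the start so that only its rim shows. Origin at the centre of its underside, its top 2 mm above; its x axis points from the front of the storage tray to the back, where the drill guide lies.
- yellow_pad: Yellow disc, 70 mm across and 2 mm thick, the place of the yellow tin; fixed on the blue storage tray, under the yellow tin at the start so that only its rim shows. Origin at the centre of its underside, its top 2 mm above; its x axis points from the front of the storage tray to the back, where the drill guide lies.
- green_pad: Green disc, 70 mm across and 2 mm thick, the place of the green bottle; fixed on the blue storage tray, under the green bottle at the start so that only its rim shows. Origin at the centre of its underside, its top 2 mm above; its x axis points from the front of the storage tray to the back, where the drill guide lies.
- drill_guide: Aluminium drill guide, a block 60 mm long (its y axis), 28 mm wide (its x axis) and 30 mm high, with a row of four dark round holes on top, 0.13 kg; it lies flat at the back of the storage tray, so close to the containers that a gripper cannot get down to it until they are gone. Origin at the centre of its underside. Either way round is right.
- side_tray: Grey open tray with a black floor, 300 mm (its x axis) by 140 mm (its y axis), rim 12 mm high and 4 mm thick, fixed; its inner floor is 5 mm above its origin, which is at the centre of its underside. Empty at the start; the containers fit in a row along x, 90 mm apart.
- vise: Low blue machine vise, fixed, with a white plate (84 by 108 mm) held level in it. The plate's top is 62 mm above the origin, which is at the centre of the vise's underside; the vise's jaws stay 4 mm below it. A black outline, 38 mm (x axis) by 70 mm (y axis), is drawn on the plate, its centre straight above the origin; the guide's 60 mm length goes along y.
- screw_jar: Small clear jar of screws with a black lid, 50 mm in diameter, 64 mm high, loose on the table in front of the storage tray; not to be moved. Origin at the centre of its underside.

How it is judged:
By the outcome, as a careful person would: the job done as asked, in the order asked, and still so for the second after the job is handed in, with the robot touching nothing.
It also fails if it takes over 144 s, if anything falls off the work surface, if the arm or the gripper's body presses on something with over 40 N, if the wrist force passes 120 N, or if a joint passes its speed limit or range.

## Working session

There is one attempt and no reset: what is moved stays moved. The work goes in short steps, Python scripts to look and compute and a shell command to move; the robot and the scene stay as the last step left them, time stands still between calls to the robot, and variables do not carry over. Pictures are saved under pics/ and viewed, at most 14 in all, crops included, and the job is handed in when it is done.

```bash
ls; mkdir -p pics; python3 - <<'E'
from rig import env
import cv2
s=env.sense();print({k:(s[k]) for k in("clock","tcp_pos","tcp_rot","wrist_force","gripper_width")})
for n in("scene","top"):
    c=env.capture(n);cv2.imwrite(f"pics/{n}0.png",c["image"]);print(n,c["intrinsics"],c["dist_coeffs"],c["R"],c["t"])
E
```

```text
pics
{'clock': 0.0, 'tcp_pos': array([0.24051133, 0.49441997, 0.30327228]), 'tcp_rot': array([-7.05116599e-01, -3.06093586e+00,  1.92966877e-03]), 'wrist_force': array([ 0.0339389 , -0.19447203,  0.26581687]), 'gripper_width': 0.08517310703165082}
scene [[496.78363228   0.         323.800574  ]
 [  0.         496.78363228 194.724917  ]
 [  0.           0.           1.        ]] [-0.08781892  0.          0.          0.          0.        ] [[ 0.67156795  0.74093834  0.00261932]
 [ 0.59447347 -0.53669904 -0.59879499]
 [-0.44226438  0.40368864 -0.80089806]] [-0.3440406  -0.2896739   1.40321927]
top [[453.51870524   0.         323.70173526]
 [  0.         453.51870524 196.82237924]
 [  0.           0.           1.        ]] [0.04069068 0.         0.         0.         0.        ] [[ 0.00341068 -0.99996385  0.00778831]
 [-0.98562387 -0.00467718 -0.16888966]
 [ 0.16891998 -0.00710032 -0.98560419]] [-0.0125268   0.52965517  0.84154418]
```

View pics/scene0.png

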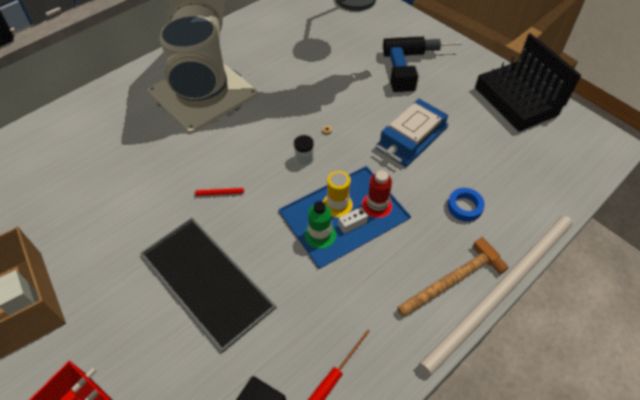

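View pics/top0.png

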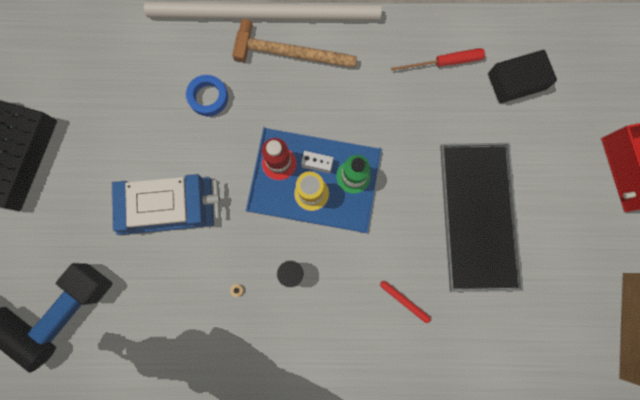

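The scene view shows red (379,195), yellow (338,192), green (320,226) and the guide at (353,219). In the top view they are at (278,158), (311,190), (354,173) and (318,160). In the top view the vise is at (157,202), the side tray at (480,217) and the jar at (290,273).

```bash
cat > h.py <<'E'
import cv2,numpy as np
from rig import env
from scipy.spatial.transform import Rotation as Ro
def ray(c,p):
    u=cv2.undistortPoints(np.array(p,float).reshape(-1,1,2),c["intrinsics"],np.array(c["dist_coeffs"]))[:,0]
    R=np.array(c["R"]);o=-R.T@np.array(c["t"])
    d=np.c_[u,np.ones(len(u))]@R
    return o,d/np.linalg.norm(d,axis=1)[:,None]
def plane(c,p,z):
    o,d=ray(c,p);return o+d*((z-o[2])/d[:,2])[:,None]
def tri(c1,p1,c2,p2):
    o1,d1=ray(c1,p1);o2,d2=ray(c2,p2);out=[]
    for a,b in zip(d1,d2):
        s=np.linalg.lstsq(np.c_[a,-b],o2-o1,rcond=None)[0]
        x,y=o1+s[0]*a,o2+s[1]*b;out.append(np.r_[(x+y)/2,np.linalg.norm(x-y)])
    return np.array(out)
def proj(c,X):
    return cv2.projectPoints(np.array(X,float).reshape(-1,1,3),cv2.Rodrigues(np.array(c["R"]))[0],np.array(c["t"]),c["intrinsics"],np.array(c["dist_coeffs"]))[0][:,0]
def pos():
    s=env.sense();return s["clock"],s["tcp_pos"],Ro.from_rotvec(s["tcp_rot"]).as_matrix()
def crop(img,x0,y0,x1,y1,k,name):
    cv2.imwrite("pics/"+name,cv2.resize(img[y0:y1,x0:x1],None,fx=k,fy=k,interpolation=cv2.INTER_CUBIC))
E
python3 - <<'E'
from h import *
a=cv2.imread("pics/scene0.png");b=cv2.imread("pics/top0.png")
crop(a,270,160,420,270,5,"s1.png");crop(b,240,120,390,240,5,"t1.png")
v=np.vstack([cv2.resize(b[165:245,100:240],None,fx=4,fy=4,interpolation=3)[:,:560],cv2.resize(a[95:165,365:455],None,fx=4,fy=4,interpolation=3) if 0 else np.pad(cv2.resize(a[95:165,365:455],None,fx=4,fy=4,interpolation=3),((0,0),(0,200),(0,0)))])
cv2.imwrite("pics/v1.png",v);print(v.shape)
E
```

```text
(600, 560, 3)
```

View pics/s1.png

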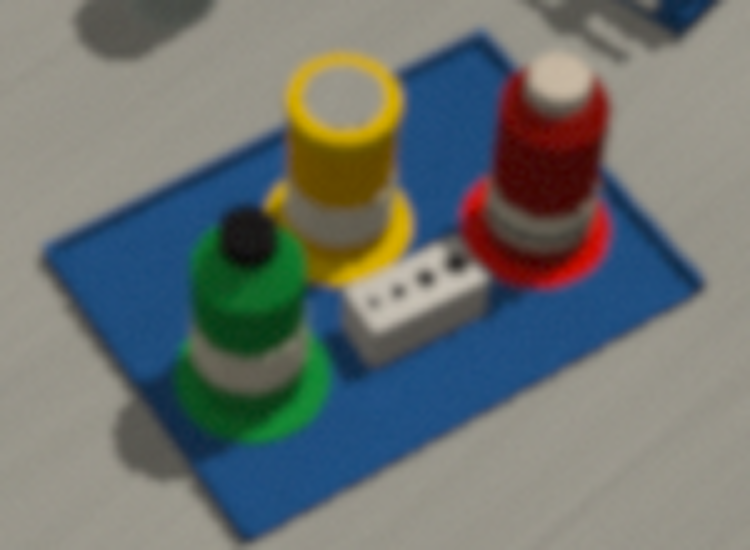

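View pics/t1.png

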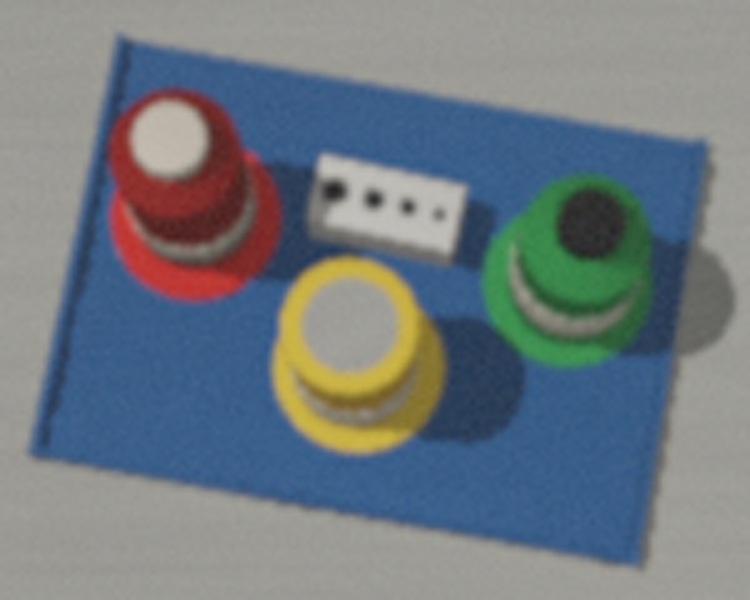

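View pics/v1.png

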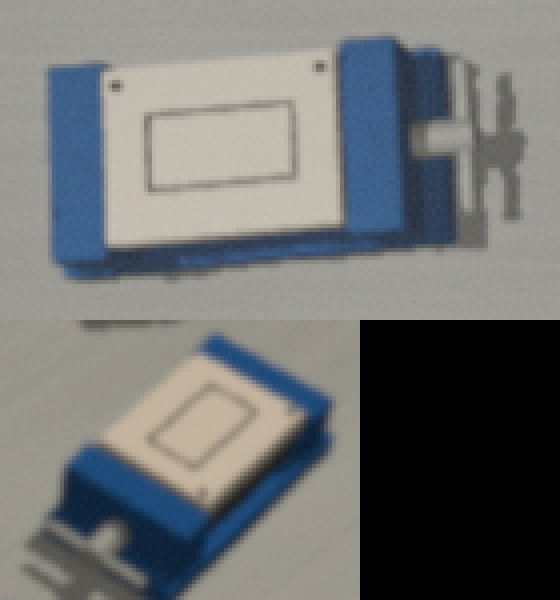

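The crops show the pad rims, cap tops and guide holes clearly, plus the black outline. The guide's top row runs from (334,190) to (439,214) in the t1 crop, and the outline corners are at (146,114), (296,100), (298,176) and (149,191) in the v1 crop.

```bash
cat > m.py <<'E'
from h import *
from scipy.optimize import least_squares,brentq
np.set_printoptions(precision=4,suppress=True)
A=env.capture("scene");B=env.capture("top");a=A["image"];b=B["image"]
f=lambda p,o,k:(np.array(p,float)+.5)/k-.5+np.array(o)
S=lambda p:f(p,(270,160),5)
T=lambda p:f(p,(240,120),5)
print("caps r,y,g\n",tri(A,S([(561,76),(345,98),(248,227)]),B,T([(170,138),(352,323),(592,222)])))
H=tri(A,S([(457,262),(426,278),(398,291),(374,303)]),B,T([(334,190),(373,199),(407,207),(439,214)]))
print("holes\n",H)
V=tri(A,f([(256,91),(197,147),(147,119),(209,64)],(365,95),4),B,f([(146,114),(296,100),(298,176),(149,191)],(100,165),4))
print("outline\n",V,V.mean(0),"sides",[np.linalg.norm(V[i,:3]-V[(i+1)%4,:3]) for i in range(4)])
print("storage\n",tri(A,S([(703,288),(247,543),(45,255),(482,32)]),B,T([(120,36),(708,142),(643,568),(32,457)])))
def quad(m):
    cs=cv2.findContours(m,0,1)[0];c=max(cs,key=cv2.contourArea)
    return cv2.approxPolyDP(cv2.convexHull(c),8,True)[:,0]
def dark(i,x0,y0,x1,y1,t):
    m=np.zeros(i.shape[:2],np.uint8);m[y0:y1,x0:x1]=(i[y0:y1,x0:x1].max(2)<t)*255;return m
qa=quad(dark(a,130,205,285,355,70));qb=quad(dark(b,430,130,530,300,70));print(qa.tolist(),qb.tolist())
if len(qa)==4==len(qb):
    # order by world plane angle
    def o(c,q):
        w=plane(c,q,.005);e=w-w.mean(0);i=np.argsort(np.arctan2(e[:,1],e[:,0]));return q[i]
    W=tri(A,o(A,qa),B,o(B,qb));print("side\n",W,W.mean(0),[np.linalg.norm(W[i,:2]-W[(i+1)%4,:2]) for i in range(4)])
hue={"red":((0,6),(175,180)),"yellow":((20,35),),"green":((50,80),)}
def edge(i,n,box):
    h=cv2.cvtColor(i,cv2.COLOR_BGR2HSV);m=np.zeros(i.shape[:2],np.uint8)
    for l,u in hue[n]:m|=cv2.inRange(h,(l,130,40),(u,255,255))
    k=np.zeros_like(m);x0,y0,x1,y1=box;k[y0:y1,x0:x1]=255
    c=max(cv2.findContours(m&k,0,1)[0],key=cv2.contourArea);p=cv2.convexHull(c)[:,0].astype(float)
    w=np.ptp(p[:,0]);return p[p[:,1]>p[:,1].max()-.42*w*(.7 if box[0]==270 else 1)]
def circ(c,p,z):
    w=plane(c,p,z)[:,:2];r=least_squares(lambda q:np.hypot(*(w-q[:2]).T)-q[2],np.r_[w.mean(0),.03]);return r.x,np.sqrt(r.fun@r.fun/len(w))
for n in hue:
    ea,eb=edge(a,n,(270,160,420,270)),edge(b,n,(240,120,390,240))
    for z in(0.,.005,.010):print(n,z,circ(A,ea,z),circ(B,eb,z))
print("jar",tri(A,[(304,139)],B,[(290,273)]))
print(pos())
E
python3 m.py
```

```text
caps r,y,g
 [[ 0.6083  0.0817  0.1188  0.    ]
 [ 0.5438  0.0152  0.0994  0.0004]
 [ 0.5776 -0.072   0.1189  0.0005]]
holes
 [[ 0.6105  0.0241  0.0361  0.0009]
 [ 0.607   0.0084  0.0352  0.0013]
 [ 0.6037 -0.0055  0.035   0.0017]
 [ 0.6011 -0.0181  0.035   0.0012]]
outline
 [[0.5311 0.3442 0.0643 0.0025]
 [0.539  0.2755 0.0658 0.0011]
 [0.502  0.2717 0.0654 0.0009]
 [0.4945 0.3404 0.064  0.0021]] [0.5166 0.308  0.0649 0.0016] sides [np.float64(0.0691198429890328), np.float64(0.037190337851507264), np.float64(0.06916418862034346), np.float64(0.036799935132458224)]
storage
 [[ 0.6838  0.1148  0.0061  0.002 ]
 [ 0.6403 -0.13    0.0052  0.0001]
 [ 0.4635 -0.0996  0.0038  0.0029]
 [ 0.5065  0.1467  0.0067  0.0002]]
[[190, 220], [271, 304], [223, 346], [144, 254]] [[504, 147], [518, 286], [454, 287], [444, 149]]
side
 [[ 0.3596 -0.3936  0.008   0.0029]
 [ 0.6431 -0.3844  0.0056  0.0001]
 [ 0.6376 -0.2593  0.0089  0.0002]
 [ 0.3562 -0.2678  0.0134  0.0046]] [ 0.4991 -0.3263  0.009   0.0019] [np.float64(0.28365035574493264), np.float64(0.1252108319483358), np.float64(0.2815120713027343), np.
[... 883 characters left out ...]
 0.0336]), np.float64(0.00016300339842760295))
green 0.0 (array([ 0.5484, -0.0475,  0.0224]), np.float64(0.00032615124567662266)) (array([ 0.5801, -0.0708,  0.0336]), np.float64(0.00019071710050384125))
green 0.005 (array([ 0.5509, -0.0497,  0.0223]), np.float64(0.0003244369725678525)) (array([ 0.579 , -0.0705,  0.0334]), np.float64(0.00018967944443292733))
green 0.01 (array([ 0.5534, -0.052 ,  0.0222]), np.float64(0.0003227226994591006)) (array([ 0.5779, -0.0701,  0.0332]), np.float64(0.00018864178836203345))
jar [[0.3831 0.0517 0.0743 0.0012]]
(0.2, array([0.2406, 0.4945, 0.3035]), array([[-0.8992,  0.4375, -0.0004],
       [ 0.4375,  0.8992, -0.0006],
       [ 0.0001, -0.0007, -1.    ]]))
```

```bash
cat > w.py <<'E'
# prints row numbers for world targets x,y,z,theta(closing-line angle, deg) from the present pose
import sys,json
from h import *
c,p,R=pos();th0=np.degrees(np.arctan2(R[1,1],R[0,1]))
print("t",round(c,2),"p",p.round(4),"th",th0.round(2),"tilt",R[2].round(4),"w",round(env.sense()["gripper_width"],4),"F",np.round(env.sense()["wrist_force"],1))
for x,y,z,th in json.loads(sys.argv[1]):
    R2=Ro.from_euler("z",th-90,degrees=True).as_matrix()@np.array([[-1,0,0],[0,1,0],[0,0,-1.]])
    print(np.r_[R.T@(np.array([x,y,z])-p)/.75,Ro.from_matrix(R.T@R2).as_rotvec()/(np.pi/2)].round(4).tolist())
E
python3 w.py '[[0.578,-0.071,0.25,79],[0.578,-0.071,0.131,79]]'
```

```text
t 0.2 p [0.2406 0.4945 0.3035] th 64.06 tilt [ 1.e-04 -7.e-04 -1.e+00] w 0.0853 F [ 0.4  0.8 -0.3]
[-0.7344, -0.4812, 0.0716, -0.0004, -0.0001, -0.166]
[-0.7345, -0.481, 0.2303, -0.0004, -0.0001, -0.166]
```

```bash
python3 -m pendant '[[[-0.2,-0.13,0.03,0,0,-0.05,-1],[-0.734,-0.481,0.072,0,0,-0.166,-1],[-0.734,-0.481,0.072,0,0,-0.166,-1],[-0.734,-0.481,0.072,0,0,-0.166,-1],[-0.734,-0.481,0.072,0,0,-0.166,-1],[-0.734,-0.481,0.072,0,0,-0.166,-1],[-0.734,-0.481,0.072,0,0,-0.166,-1],[-0.734,-0.481,0.072,0,0,-0.166,-1],[-0.734,-0.481,0.072,0,0,-0.166,-1],[-0.734,-0.481,0.072,0,0,-0.166,-1],[-0.734,-0.481,0.072,0,0,-0.166,-1],[-0.734,-0.481,0.072,0,0,-0.166,-1],[-0.734,-0.481,0.072,0,0,-0.166,-1],[-0.734,-0.481,0.072,0,0,-0.166,-1],[-0.734,-0.481,0.072,0,0,-0.166,-1],[-0.734,-0.481,0.072,0,0,-0.166,-1]]]' 40
python3 w.py '[[0.578,-0.071,0.25,79],[0.578,-0.071,0.131,79]]'
python3 - <<'E'
from h import *
c=env.capture("scene");crop(c["image"],230,100,430,250,4,"s2.png")
E
```

```text
clock: 2.2
tcp_pos: [0.5777, -0.07, 0.2502]
tcp_rot: [0.3, 3.127, -0.0]
wrist_force: [0.2, 0.3, -0.4]
gripper_width: 0.0855
finger_force: 0.0
t 2.2 p [ 0.5777 -0.07    0.2502] th 79.05 tilt [-6.e-04 -0.e+00 -1.e+00] w 0.0855 F [ 0.2  0.3 -0.4]
[-0.0007, -0.0012, 0.0003, -0.0, 0.0004, 0.0005]
[-0.0006, -0.0012, 0.159, -0.0, 0.0004, 0.0005]
```

View pics/s2.png

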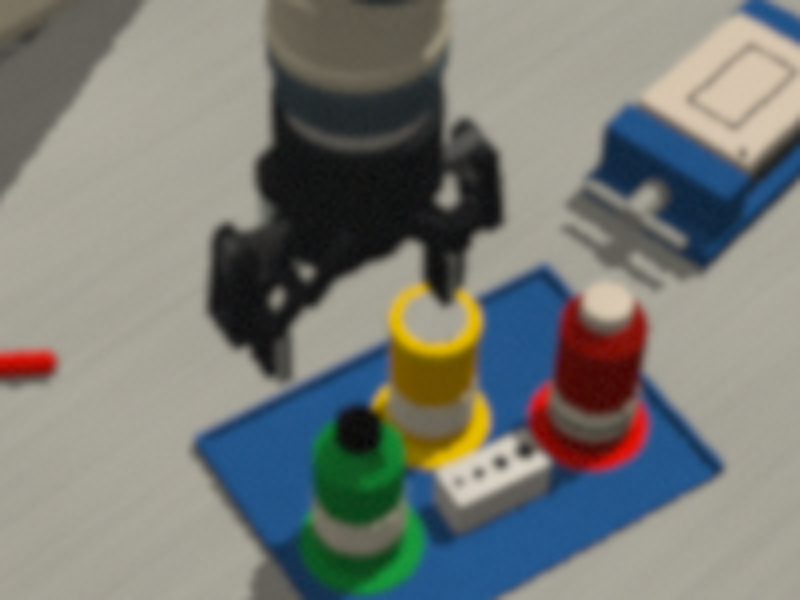

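The fingertips, midpoint about (360,330), are straight above the green cap at (357,428), so I'll descend and grip.

```bash
python3 -m pendant '[[[-0.001,-0.001,0.04,0,0,0,-1],[-0.001,-0.001,0.08,0,0,0,-1],[-0.001,-0.001,0.12,0,0,0,-1],[-0.001,-0.001,0.145,0,0,0,-1],[-0.001,-0.001,0.159,0,0,0,-1],[-0.001,-0.001,0.159,0,0,0,-1],[-0.001,-0.001,0.159,0,0,0,1],[-0.001,-0.001,0.159,0,0,0,1],[-0.001,-0.001,0.159,0,0,0,1],[-0.001,-0.001,0.159,0,0,0,1],[-0.001,-0.001,0.159,0,0,0,1],[-0.001,-0.001,0.159,0,0,0,1],[-0.001,-0.001,0.159,0,0,0,1],[-0.001,-0.001,0.159,0,0,0,1]]]' 40
python3 w.py '[[0.578,-0.071,0.30,79],[0.589,-0.323,0.30,79],[0.589,-0.323,0.130,79]]'
```

```text
clock: 4.0
tcp_pos: [0.5789, -0.0716, 0.1317]
tcp_rot: [0.301, 3.125, -0.0]
wrist_force: [-0.2, 0.4, 5.4]
gripper_width: 0.0486
finger_force: 42.2
t 4.0 p [ 0.5789 -0.0716  0.1317] th 79.0 tilt [-2.e-03 -1.e-04 -1.e+00] w 0.0486 F [-0.2  0.4  5.4]
[0.0009, 0.0006, -0.2245, -0.0, 0.0013, 0.0]
[-0.0776, -0.3264, -0.2243, -0.0, 0.0013, 0.0]
[-0.0771, -0.3264, 0.0024, -0.0, 0.0013, 0.0]
```

```bash
python3 -m pendant '[[[0,0,-0.02,0,0,0,1],[0,0,-0.06,0,0,0,1],[0,0,-0.11,0,0,0,1],[0,0,-0.17,0,0,0,1],[0,0,-0.225,0,0,0,1],[-0.01,-0.04,-0.225,0,0,0,1],[-0.023,-0.1,-0.225,0,0,0,1],[-0.039,-0.165,-0.225,0,0,0,1],[-0.055,-0.23,-0.225,0,0,0,1],[-0.069,-0.29,-0.225,0,0,0,1],[-0.078,-0.326,-0.225,0,0,0,1],[-0.078,-0.326,-0.21,0,0,0,1],[-0.078,-0.326,-0.16,0,0,0,1],[-0.078,-0.326,-0.11,0,0,0,1],[-0.078,-0.326,-0.07,0,0,0,1],[-0.078,-0.326,-0.035,0,0,0,1],[-0.078,-0.326,-0.015,0,0,0,1],[-0.078,-0.326,-0.005,0,0,0,1],[-0.078,-0.326,0,0,0,0,1],[-0.078,-0.326,0.002,0,0,0,1]]]'
python3 w.py '[[0.589,-0.323,0.130,79],[0.589,-0.323,0.24,79]]'
```

```text
clock: 6.5
tcp_pos: [0.5894, -0.3228, 0.1297]
tcp_rot: [0.301, 3.126, -0.001]
wrist_force: [-0.0, -0.4, -1.3]
gripper_width: 0.0488
finger_force: 42.1
t 6.5 p [ 0.5894 -0.3228  0.1297] th 79.0 tilt [-9.e-04 -4.e-04 -1.e+00] w 0.0488 F [-0.  -0.4 -1.3]
[0.0005, -0.0003, -0.0003, -0.0003, 0.0006, -0.0]
[0.0003, -0.0004, -0.147, -0.0003, 0.0006, -0.0]
```

```bash
python3 -m pendant '[[[0,0,0.001,0,0,0,-1],[0,0,0.001,0,0,0,-1],[0,0,0.001,0,0,0,-1],[0,0,0.001,0,0,0,-1],[0,0,0.001,0,0,0,-1],[0,0,-0.02,0,0,0,-1],[0,0,-0.07,0,0,0,-1],[0,0,-0.147,0,0,0,-1],[0,0,-0.147,0,0,0,-1],[0.012,0.08,-0.147,0,0,0,-1],[0.024,0.16,-0.147,0,0,0,-1],[0.036,0.24,-0.147,0,0,0,-1],[0.048,0.32,-0.147,0,0,0,-1],[0.06,0.4,-0.147,0,0,0,-1],[0.07,0.47,-0.147,0,0,0,-1],[0.079,0.535,-0.147,0,0,0,-1],[0.079,0.535,-0.147,0,0,0,-1],[0.079,0.535,-0.147,0,0,0,-1]]]'
python3 w.py '[[0.608,0.082,0.24,79],[0.608,0.082,0.131,79]]'
python3 - <<'E'
from h import *
A=env.capture("scene");B=env.capture("top")
a=cv2.resize(A["image"][190:360,130:290],None,fx=3,fy=3);b=cv2.resize(B["image"][120:300,420:560],None,fx=2.8,fy=2.8)[:510]
h=max(len(a),len(b));a=cv2.copyMakeBorder(a,0,h-len(a),0,0,0);b=cv2.copyMakeBorder(b,0,h-len(b),0,0,0)
i=np.hstack([a,b])[:600,:800];cv2.imwrite("pics/c3.png",i);print(i.shape,a.shape)
E
```

```text
clock: 8.75
tcp_pos: [0.6074, 0.0825, 0.2394]
tcp_rot: [-0.3, -3.127, 0.0]
wrist_force: [0.7, -0.4, 0.2]
gripper_width: 0.0855
finger_force: 0.0
t 8.75 p [0.6074 0.0825 0.2394] th 79.04 tilt [ 1.e-04 -3.e-04 -1.e+00] w 0.0855 F [ 0.7 -0.4  0.2]
[-0.0009, -0.0005, -0.0008, -0.0002, -0.0001, 0.0004]
[-0.0009, -0.0005, 0.1446, -0.0002, -0.0001, 0.0004]
(510, 800, 3) (510, 480, 3)
```

View pics/c3.png

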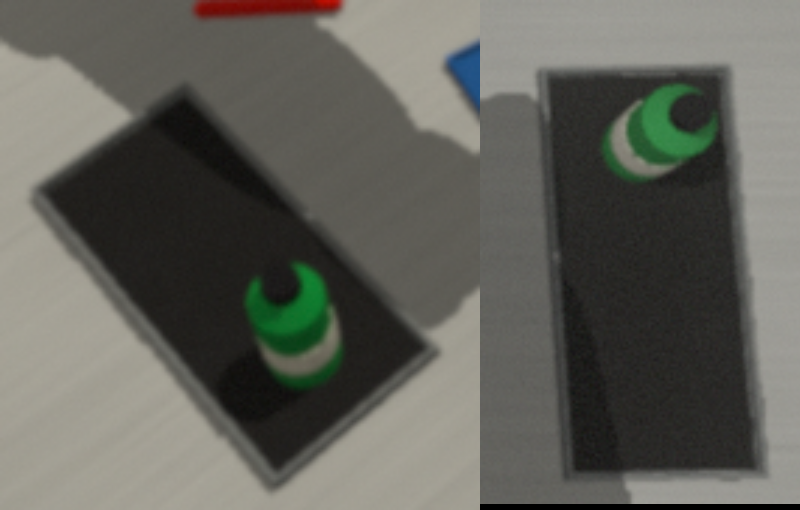

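The green bottle stands upright in the side tray, with its foot near (300,360) in the left half and the tray walls well clear. The next one is the red can.

```bash
python3 -m pendant '[[[-0.001,-0.001,0.04,0,0,0,-1],[-0.001,-0.001,0.08,0,0,0,-1],[-0.001,-0.001,0.115,0,0,0,-1],[-0.001,-0.001,0.135,0,0,0,-1],[-0.001,-0.001,0.1446,0,0,0,-1],[-0.001,-0.001,0.1446,0,0,0,-1],[-0.001,-0.001,0.1446,0,0,0,1],[-0.001,-0.001,0.1446,0,0,0,1],[-0.001,-0.001,0.1446,0,0,0,1],[-0.001,-0.001,0.1446,0,0,0,1],[-0.001,-0.001,0.1446,0,0,0,1],[-0.001,-0.001,0.1446,0,0,0,1],[-0.001,-0.001,0.1446,0,0,0,1],[-0.001,-0.001,0.1446,0,0,0,1]]]' 40
python3 w.py '[[0.608,0.082,0.30,79],[0.499,-0.326,0.30,79],[0.499,-0.326,0.130,79]]'
```

```text
clock: 10.6
tcp_pos: [0.6085, 0.0817, 0.1318]
tcp_rot: [0.301, 3.126, 0.0]
wrist_force: [0.2, 0.6, 6.7]
gripper_width: 0.0488
finger_force: 41.4
t 10.6 p [0.6085 0.0817 0.1318] th 79.0 tilt [-1.4e-03  3.0e-04 -1.0e+00] w 0.0488 F [0.2 0.6 6.7]
[0.0004, 0.0004, -0.2243, 0.0002, 0.0009, 0.0]
[0.0393, -0.5614, -0.2245, 0.0002, 0.0009, 0.0]
[0.0396, -0.5614, 0.0022, 0.0002, 0.0009, 0.0]
```

```bash
python3 -m pendant '[[[0,0,-0.03,0,0,0,1],[0,0,-0.09,0,0,0,1],[0,0,-0.16,0,0,0,1],[0,0,-0.225,0,0,0,1],[0.002,-0.03,-0.225,0,0,0,1],[0.006,-0.09,-0.225,0,0,0,1],[0.012,-0.16,-0.225,0,0,0,1],[0.017,-0.235,-0.225,0,0,0,1],[0.022,-0.31,-0.225,0,0,0,1],[0.027,-0.385,-0.225,0,0,0,1],[0.032,-0.455,-0.225,0,0,0,1],[0.037,-0.52,-0.225,0,0,0,1],[0.04,-0.561,-0.225,0,0,0,1],[0.04,-0.561,-0.215,0,0,0,1],[0.04,-0.561,-0.16,0,0,0,1],[0.04,-0.561,-0.1,0,0,0,1],[0.04,-0.561,-0.05,0,0,0,1],[0.04,-0.561,-0.02,0,0,0,1],[0.04,-0.561,-0.005,0,0,0,1],[0.04,-0.561,0.001,0,0,0,1]]]'
python3 w.py '[[0.499,-0.326,0.130,79],[0.499,-0.326,0.24,79],[0.544,0.015,0.24,79]]'
```

```text
clock: 13.1
tcp_pos: [0.4983, -0.325, 0.1297]
tcp_rot: [-0.3, -3.127, -0.001]
wrist_force: [-3.6, 8.9, 28.1]
gripper_width: 0.049
finger_force: 45.6
t 13.1 p [ 0.4983 -0.325   0.1297] th 79.02 tilt [ 7.e-04  8.e-04 -1.e+00] w 0.049 F [-3.6  8.9 28.1]
[-0.0012, -0.0011, -0.0004, 0.0005, -0.0005, 0.0003]
[-0.0011, -0.001, -0.147, 0.0005, -0.0005, 0.0003]
[0.0266, 0.4568, -0.1467, 0.0005, -0.0005, 0.0003]
```

```bash
python3 -m pendant '[[[0,0,-0.001,0,0,0,1],[0,0,-0.001,0,0,0,-1],[0,0,-0.001,0,0,0,-1],[0,0,-0.001,0,0,0,-1],[0,0,-0.001,0,0,0,-1],[0,0,-0.001,0,0,0,-1],[0,0,-0.02,0,0,0,-1],[0,0,-0.07,0,0,0,-1],[0,0,-0.147,0,0,0,-1],[0,0,-0.147,0,0,0,-1],[0.005,0.08,-0.147,0,0,0,-1],[0.01,0.16,-0.147,0,0,0,-1],[0.015,0.24,-0.147,0,0,0,-1],[0.02,0.32,-0.147,0,0,0,-1],[0.024,0.39,-0.147,0,0,0,-1],[0.027,0.457,-0.147,0,0,0,-1],[0.027,0.457,-0.147,0,0,0,-1],[0.027,0.457,-0.147,0,0,0,-1]]]'
python3 w.py '[[0.544,0.015,0.24,79],[0.544,0.015,0.131,79]]'
```

```text
clock: 15.35
tcp_pos: [0.5438, 0.0146, 0.2404]
tcp_rot: [-0.3, -3.127, 0.0]
wrist_force: [-0.2, -0.5, 1.0]
gripper_width: 0.0854
finger_force: 0.0
t 15.35 p [0.5438 0.0146 0.2404] th 79.04 tilt [ 2.e-04 -3.e-04 -1.e+00] w 0.0854 F [-0.2 -0.5  1. ]
[-0.0001, 0.0005, 0.0006, -0.0002, -0.0001, 0.0005]
[-0.0001, 0.0006, 0.1459, -0.0002, -0.0001, 0.0005]
```

```bash
python3 -m pendant '[[[0,0,0.04,0,0,0,-1],[0,0,0.08,0,0,0,-1],[0,0,0.115,0,0,0,-1],[0,0,0.14,0,0,0,-1],[0,0,0.15,0,0,0,-1],[0,0,0.15,0,0,0,-1],[0,0,0.15,0,0,0,1],[0,0,0.15,0,0,0,1],[0,0,0.15,0,0,0,1],[0,0,0.15,0,0,0,1],[0,0,0.15,0,0,0,1],[0,0,0.15,0,0,0,1],[0,0,0.15,0,0,0,1],[0,0,0.15,0,0,0,1]]]' 40
python3 w.py '[[0.544,0.015,0.30,79],[0.409,-0.329,0.30,79],[0.409,-0.329,0.129,79]]'
```

```text
clock: 17.1
tcp_pos: [0.5444, 0.0146, 0.1288]
tcp_rot: [0.301, 3.125, -0.0]
wrist_force: [-0.1, -0.7, 6.2]
gripper_width: 0.0507
finger_force: 40.7
t 17.1 p [0.5444 0.0146 0.1288] th 79.01 tilt [-1.8e-03 -1.0e-04 -1.0e+00] w 0.0507 F [-0.1 -0.7  6.2]
[0.0002, 0.0004, -0.2282, -0.0001, 0.0012, 0.0001]
[0.0895, -0.4842, -0.2283, -0.0001, 0.0012, 0.0001]
[0.0899, -0.4842, -0.0003, -0.0001, 0.0012, 0.0001]
```

```bash
python3 -m pendant '[[[0,0,-0.03,0,0,0,1],[0,0,-0.09,0,0,0,1],[0,0,-0.16,0,0,0,1],[0,0,-0.228,0,0,0,1],[0.005,-0.03,-0.228,0,0,0,1],[0.016,-0.09,-0.228,0,0,0,1],[0.03,-0.16,-0.228,0,0,0,1],[0.043,-0.235,-0.228,0,0,0,1],[0.057,-0.31,-0.228,0,0,0,1],[0.071,-0.385,-0.228,0,0,0,1],[0.083,-0.45,-0.228,0,0,0,1],[0.09,-0.484,-0.228,0,0,0,1],[0.09,-0.484,-0.225,0,0,0,1],[0.09,-0.484,-0.17,0,0,0,1],[0.09,-0.484,-0.11,0,0,0,1],[0.09,-0.484,-0.06,0,0,0,1],[0.09,-0.484,-0.025,0,0,0,1],[0.09,-0.484,-0.008,0,0,0,1],[0.09,-0.484,-0.002,0,0,0,1],[0.09,-0.484,-0.001,0,0,0,1]]]'
python3 w.py '[[0.409,-0.329,0.24,79],[0.606,0.002,0.24,78]]'
```

```text
clock: 19.6
tcp_pos: [0.4088, -0.3289, 0.1293]
tcp_rot: [0.301, 3.126, -0.001]
wrist_force: [0.2, 0.2, -1.8]
gripper_width: 0.0505
finger_force: 42.5
t 19.6 p [ 0.4088 -0.3289  0.1293] th 79.02 tilt [-8.e-04 -5.e-04 -1.e+00] w 0.0505 F [ 0.2  0.2 -1.8]
[-0.0004, -0.0002, -0.1476, -0.0003, 0.0005, 0.0002]
[-0.1742, 0.4831, -0.1477, -0.0003, 0.0005, 0.0113]
```

```bash
python3 -m pendant '[[[0,0,0.001,0,0,0,1],[0,0,0.001,0,0,0,-1],[0,0,0.001,0,0,0,-1],[0,0,0.001,0,0,0,-1],[0,0,0.001,0,0,0,-1],[0,0,0,0,0,0,-1],[0,0,-0.02,0,0,0,-1],[0,0,-0.07,0,0,0,-1],[0,0,-0.147,0,0,0,-1],[0,0,-0.147,0,0,0,-1]]]'
python3 - <<'E'
from h import *
A=env.capture("scene");B=env.capture("top")
cv2.imwrite("pics/A4.png",A["image"]);cv2.imwrite("pics/B4.png",B["image"])
k=6;a=cv2.resize(A["image"][185:275,320:400],None,fx=5,fy=5,interpolation=2);b=cv2.resize(B["image"][130:220,270:350],None,fx=5,fy=5,interpolation=2)
cv2.imwrite("pics/c4.png",np.hstack([a,b]))
cv2.imwrite("pics/c5.png",np.hstack([cv2.resize(A["image"],None,fx=.62,fy=.62),cv2.resize(B["image"],None,fx=.62,fy=.62)]))
E
```

```text
clock: 20.85
tcp_pos: [0.4095, -0.3299, 0.2442]
tcp_rot: [0.301, 3.121, -0.009]
wrist_force: [0.2, -0.2, -0.4]
gripper_width: 0.0859
finger_force: 0.0
```

View pics/c4.png

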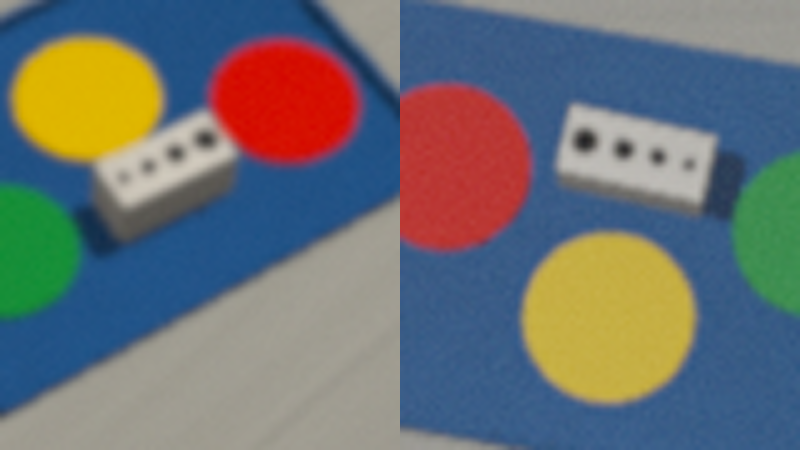

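View pics/c5.png

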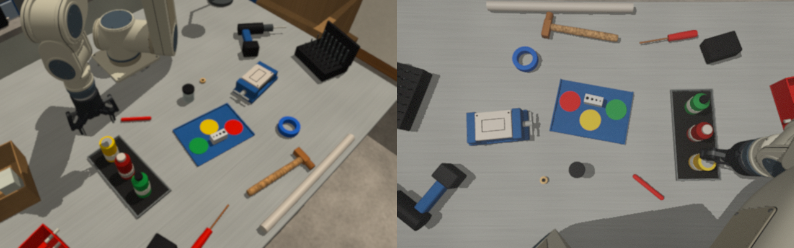

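All three containers stand upright in a row in the side tray at (108,148), (124,166) and (142,184) in the left half. The pads are bare and the guide is free, with its top-view corners near (570,102), (718,136), (706,200) and (560,173).

```bash
cat > m2.py <<'E'
from h import *
np.set_printoptions(precision=4,suppress=True)
A=env.capture("scene");B=env.capture("top")
f=lambda p,o,k:(np.array(p,float)+.5)/k-.5+np.array(o)
G=tri(A,f([(240,152),(124,207),(93,163),(210,107)],(320,185),5),B,f([(170,102),(318,136),(306,200),(160,173)],(270,130),5))
print("guide",G,G.mean(0),[np.linalg.norm(G[i,:3]-G[(i+1)%4,:3]) for i in range(4)])
d=G[0]+G[3]-G[1]-G[2];print("angle",np.degrees(np.arctan2(d[1],d[0])))
hue={"red":((0,6),(174,180)),"yellow":((20,35),),"green":((50,85),)}
def cen(c,n,box):
    i=c["image"];h=cv2.cvtColor(i,cv2.COLOR_BGR2HSV);m=np.zeros(i.shape[:2],np.uint8)
    for l,u in hue[n]:m|=cv2.inRange(h,(l,110,40),(u,255,255))
    k=np.zeros_like(m);x0,y0,x1,y1=box;k[y0:y1,x0:x1]=255
    q=max(cv2.findContours(m&k,0,1)[0],key=cv2.contourArea);e=cv2.fitEllipse(cv2.convexHull(q));return e
for n in hue:
    ea,eb=cen(A,n,(270,160,420,275)),cen(B,n,(240,120,390,240))
    print(n,tri(A,[ea[0]],B,[eb[0]]),plane(B,[eb[0]],.007),plane(A,[ea[0]],.007),ea[1],eb[1])
E
python3 m2.py
```

```text
guide [[ 0.6262  0.0297  0.0358  0.0014]
 [ 0.6126 -0.0295  0.0361  0.0006]
 [ 0.5864 -0.0243  0.0366  0.0003]
 [ 0.5983  0.0353  0.0355  0.0032]] [0.6059 0.0028 0.036  0.0014] [np.float64(0.060737027198461795), np.float64(0.02668387241889334), np.float64(0.06076083270255449), np.float64(0.028379266631176014)]
angle 77.87252371785223
red [[0.6064 0.0818 0.0057 0.0017]] [[0.6066 0.0824 0.007 ]] [[0.6066 0.0802 0.007 ]] (23.371212005615234, 28.941301345825195) (32.191123962402344, 33.0830078125)
yellow [[0.5434 0.0139 0.0059 0.0019]] [[0.5438 0.0147 0.007 ]] [[0.5435 0.0125 0.007 ]] (24.056238174438477, 29.741127014160156) (32.95399856567383, 33.56127166748047)
green [[ 0.5793 -0.0714  0.0051  0.0013]] [[ 0.5792 -0.0707  0.007 ]] [[ 0.5798 -0.0727  0.007 ]] (26.59476089477539, 31.317073822021484) (32.87220764160156, 34.21685791015625)
```

```bash
python3 w.py '[[0.6059,0.0025,0.22,78]]'
```

```text
t 21.05 p [ 0.4081 -0.3285  0.2385] th 79.0 tilt [ 9.e-04  6.e-04 -1.e+00] w 0.0853 F [-0.1 -0.5  0.2]
[-0.1747, 0.4836, 0.0248, 0.0004, -0.0006, 0.0111]
```

```bash
python3 -m pendant '[[[-0.025,0.07,0,0,0,0.011,-1],[-0.05,0.14,0,0,0,0.011,-1],[-0.08,0.22,0,0,0,0.011,-1],[-0.11,0.3,0.01,0,0,0.011,-1],[-0.135,0.37,0.02,0,0,0.011,-1],[-0.16,0.44,0.025,0,0,0.011,-1],[-0.175,0.484,0.025,0,0,0.011,-1],[-0.175,0.484,0.025,0,0,0.011,-1],[-0.175,0.484,0.025,0,0,0.011,-1]]]'
python3 w.py '[[0.6059,0.0025,0.083,78]]'
```

```text
clock: 22.18
tcp_pos: [0.606, 0.0022, 0.2193]
tcp_rot: [-0.328, -3.123, 0.0]
wrist_force: [0.9, 0.0, -0.5]
gripper_width: 0.0854
finger_force: 0.0
t 22.18 p [0.606  0.0022 0.2193] th 78.02 tilt [ 1.9e-03 -4.0e-04 -1.0e+00] w 0.0854 F [ 0.9  0.  -0.5]
[-0.0001, 0.0004, 0.1817, -0.0003, -0.0012, 0.0002]
```

```bash
python3 -m pendant '[[[0,0,0.05,0,0,0,-1],[0,0,0.1,0,0,0,-1],[0,0,0.14,0,0,0,-1],[0,0,0.165,0,0,0,-1],[0,0,0.182,0,0,0,-1],[0,0,0.182,0,0,0,-1],[0,0,0.182,0,0,0,1],[0,0,0.182,0,0,0,1],[0,0,0.182,0,0,0,1],[0,0,0.182,0,0,0,1],[0,0,0.182,0,0,0,1],[0,0,0.182,0,0,0,1],[0,0,0.182,0,0,0,1]]]' 40
python3 w.py '[[0.6059,0.0025,0.22,78],[0.5166,0.308,0.22,96.5],[0.5166,0.308,0.145,96.5]]'
```

```text
clock: 23.8
tcp_pos: [0.607, 0.0024, 0.0849]
tcp_rot: [0.328, 3.122, -0.0]
wrist_force: [-0.7, 0.0, 6.5]
gripper_width: 0.059
finger_force: 44.5
t 23.8 p [0.607  0.0024 0.0849] th 78.01 tilt [-2.1e-03 -1.0e-04 -1.0e+00] w 0.059 F [-0.7  0.   6.5]
[0.0012, -0.0002, -0.1801, -0.0, 0.0013, 0.0001]
[0.2023, 0.3735, -0.1806, -0.0003, 0.0013, -0.2055]
[0.2025, 0.3735, -0.0806, -0.0003, 0.0013, -0.2055]
```

```bash
python3 -m pendant '[[[0,0,-0.03,0,0,0,1],[0,0,-0.09,0,0,0,1],[0,0,-0.15,0,0,0,1],[0,0,-0.18,0,0,0,1],[0.03,0.055,-0.18,0,0,-0.04,1],[0.06,0.11,-0.18,0,0,-0.08,1],[0.09,0.17,-0.18,0,0,-0.12,1],[0.12,0.225,-0.18,0,0,-0.16,1],[0.155,0.285,-0.18,0,0,-0.2,1],[0.18,0.335,-0.18,0,0,-0.2055,1],[0.2025,0.3735,-0.18,0,0,-0.2055,1],[0.2025,0.3735,-0.17,0,0,-0.2055,1],[0.2025,0.3735,-0.14,0,0,-0.2055,1],[0.2025,0.3735,-0.115,0,0,-0.2055,1],[0.2025,0.3735,-0.1,0,0,-0.2055,1],[0.2025,0.3735,-0.09,0,0,-0.2055,1],[0.2025,0.3735,-0.085,0,0,-0.2055,1],[0.2025,0.3735,-0.083,0,0,-0.2055,1],[0.2025,0.3735,-0.083,0,0,-0.2055,1]]]'
python3 w.py '[[0.5166,0.308,0.14,96.5]]'
python3 - <<'E'
from h import *
A=env.capture("scene");B=env.capture("top")
cv2.imwrite("pics/c6.png",np.hstack([cv2.resize(x,(400,320),interpolation=2) for x in(A["image"][80:170,360:472],B["image"][160:250,95:207])]))
E
```

```text
clock: 26.18
tcp_pos: [0.5163, 0.3081, 0.1462]
tcp_rot: [-0.178, 3.136, 0.0]
wrist_force: [-0.6, 0.6, -1.5]
gripper_width: 0.059
finger_force: 43.8
t 26.18 p [0.5163 0.3081 0.1462] th 96.5 tilt [-5.e-04  1.e-04 -1.e+00] w 0.059 F [-0.6  0.6 -1.5]
[-0.0004, -0.0001, 0.0083, 0.0001, 0.0003, 0.0]
```

View pics/c6.png

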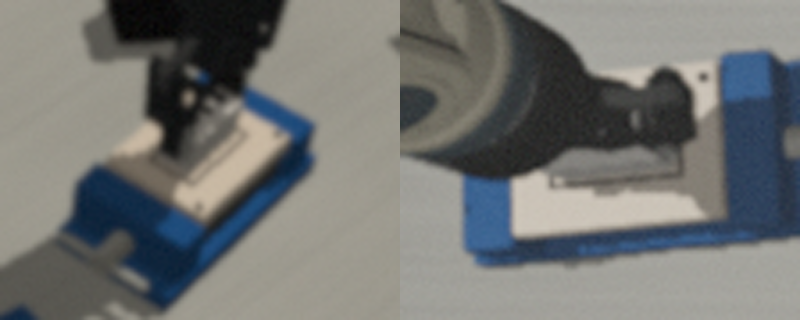

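The guide hovers over the outline. Its front edge runs parallel to the outline's line, which is visible near (620,180) in the right half. I'll lower it in small steps.

```bash
python3 -m pendant '[[[0,0,0.001,0,0,0,1],[0,0,0.002,0,0,0,1],[0,0,0.003,0,0,0,1],[0,0,0.003,0,0,0,1]]]' | egrep 'tcp_pos|wrist'
python3 -m pendant '[[[0,0,0.001,0,0,0,1],[0,0,0.002,0,0,0,1],[0,0,0.002,0,0,0,1]]]' | egrep 'tcp_pos|wrist'
```

```text
tcp_pos: [0.5162, 0.308, 0.1436]
wrist_force: [-0.3, 0.7, -0.7]
tcp_pos: [0.5162, 0.308, 0.1429]
wrist_force: [-2.3, -0.6, 5.0]
```

```bash
python3 -m pendant '[[[0,0,0,0,0,0,-1],[0,0,0,0,0,0,-1],[0,0,0,0,0,0,-1],[0,0,0,0,0,0,-1],[0,0,0,0,0,0,-1],[0,0,-0.03,0,0,0,-1],[0,0,-0.08,0,0,0,-1],[0,0,-0.13,0,0,0,-1],[0,0,-0.13,0,0,0,-1]]]'
python3 w.py '[[0.5835,-0.323,0.24,79],[0.499,-0.326,0.24,79],[0.409,-0.329,0.24,79]]'
```

```text
clock: 28.28
tcp_pos: [0.5171, 0.3085, 0.2428]
tcp_rot: [-0.178, 3.131, 0.003]
wrist_force: [0.4, 0.0, -1.1]
gripper_width: 0.0854
finger_force: 0.0
t 28.27 p [0.5171 0.3085 0.2428] th 96.51 tilt [-0.0052  0.0015 -1.    ] w 0.0854 F [ 0.4  0.  -1.1]
[0.0074, -0.8466, 0.0023, 0.0015, 0.0032, 0.1945]
[0.1198, -0.8378, 0.0018, 0.0015, 0.0032, 0.1945]
[0.2395, -0.8281, 0.0011, 0.0015, 0.0032, 0.1945]
```

```bash
python3 -m pendant '[[[0.02,-0.07,0,0,0,0.02,-1],[0.04,-0.14,0,0,0,0.04,-1],[0.06,-0.21,0,0,0,0.06,-1],[0.08,-0.28,0,0,0,0.08,-1],[0.1,-0.35,0,0,0,0.1,-1],[0.12,-0.42,0,0,0,0.12,-1],[0.14,-0.49,0,0,0,0.14,-1],[0.16,-0.56,0,0,0,0.16,-1],[0.18,-0.63,0,0,0,0.18,-1],[0.2,-0.7,0,0,0,0.1945,-1],[0.22,-0.77,0,0,0,0.1945,-1],[0.2395,-0.828,0,0,0,0.1945,-1],[0.2395,-0.828,0,0,0,0.1945,-1],[0.2395,-0.828,0,0,0,0.1945,-1]]]' >/dev/null
python3 - <<'E'
from h import *
A=env.capture("scene");B=env.capture("top")
cv2.imwrite("pics/A7.png",A["image"]);cv2.imwrite("pics/B7.png",B["image"])
cv2.imwrite("pics/c7.png",np.hstack([cv2.resize(x,(400,320),interpolation=2) for x in(A["image"][90:162,375:465],B["image"][168:240,105:195])]))
E
python3 w.py '[[0.409,-0.329,0.2,79],[0.409,-0.329,0.125,79]]'
```

```text
t 30.12 p [ 0.4082 -0.3282  0.2394] th 79.06 tilt [ 5.e-04  6.e-04 -1.e+00] w 0.0854 F [ 0.3  0.  -0.1]
[-0.0013, -0.0008, 0.0526, 0.0004, -0.0003, 0.0006]
[-0.0014, -0.0009, 0.1526, 0.0004, -0.0003, 0.0006]
```

View pics/c7.png

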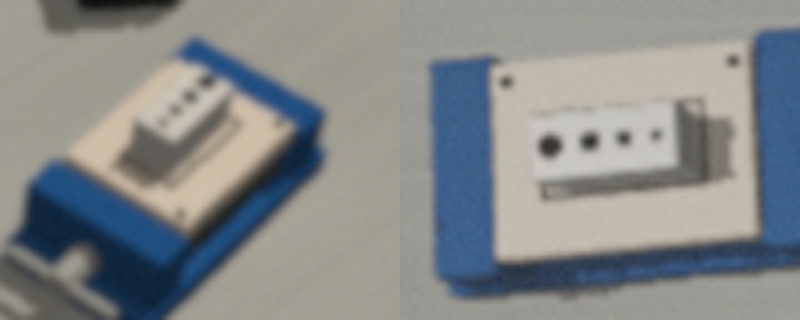

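The guide lies on the plate within the outline, whose line shows on the near side at (545,195) and on the right at (705,100). I'll measure the margins.

```bash
cat > m3.py <<'E'
from h import *
np.set_printoptions(precision=4,suppress=True)
A=env.capture("scene");B=env.capture("top");k=400/90
f=lambda p,o:(np.array(p,float)+.5)/k-.5+np.array(o)
H=tri(A,f([(207,81),(190,97),(175,109),(163,120)],(375,90)),B,f([(150,146),(190,141),(223,138),(256,135)],(105,168)));print(H,H.mean(0))
d=H[0]-H[3];print(np.degrees(np.arctan2(d[1],d[0])))
G=plane(B,f([(130,117),(277,102),(282,165),(133,182)],(105,168)),.094);print("topface in B",G,G.mean(0))
for z in(.062,.065):
    O=plane(B,np.array([(146,114),(296,100),(298,176),(149,191)])/4.+np.array((100,165))-.375,z).mean(0);print("outline B",z,O)
for z in(.092,.095):print("holes B",plane(B,f([(150,146),(256,135)],(105,168)),z).mean(0))
E
python3 m3.py
```

```text
[[0.5128 0.3279 0.0941 0.0005]
 [0.5148 0.3117 0.0936 0.0013]
 [0.5159 0.2981 0.0941 0.0018]
 [0.5175 0.2851 0.0948 0.0004]] [0.5153 0.3057 0.0942 0.001 ]
96.25039097904948
topface in B [[0.525  0.3372 0.094 ]
 [0.5316 0.2779 0.094 ]
 [0.5053 0.2742 0.094 ]
 [0.498  0.334  0.094 ]] [0.515  0.3058 0.094 ]
outline B 0.062 [0.5174 0.3095 0.062 ]
outline B 0.065 [0.517  0.3084 0.065 ]
holes B [0.5157 0.3076 0.092 ]
holes B [0.5152 0.3065 0.095 ]
```

Offset is about 2 mm each way against a 5 mm margin, the angle matches and the guide lies flat. Now the tin goes back.

```bash
python3 -m pendant '[[[-0.001,0,0.04,0,0,0,-1],[-0.001,0,0.08,0,0,0,-1],[-0.001,0,0.115,0,0,0,-1],[-0.001,0,0.14,0,0,0,-1],[-0.001,0,0.149,0,0,0,-1],[-0.001,0,0.149,0,0,0,-1],[-0.001,0,0.149,0,0,0,1],[-0.001,0,0.149,0,0,0,1],[-0.001,0,0.149,0,0,0,1],[-0.001,0,0.149,0,0,0,1],[-0.001,0,0.149,0,0,0,1],[-0.001,0,0.149,0,0,0,1],[-0.001,0,0.149,0,0,0,1]]]' 40
python3 w.py '[[0.409,-0.329,0.30,79],[0.5437,0.0145,0.30,79],[0.5437,0.0145,0.131,79]]'
```

```text
clock: 31.85
tcp_pos: [0.4091, -0.3296, 0.1288]
tcp_rot: [0.301, 3.126, -0.001]
wrist_force: [0.7, 2.2, 5.3]
gripper_width: 0.0509
finger_force: 40.6
t 31.85 p [ 0.4091 -0.3296  0.1288] th 79.0 tilt [-1.4e-03 -7.0e-04 -1.0e+00] w 0.0509 F [0.7 2.2 5.3]
[-0.0001, 0.0007, -0.2282, -0.0004, 0.0009, -0.0]
[-0.0889, 0.4845, -0.2284, -0.0004, 0.0009, -0.0]
[-0.0886, 0.4847, -0.0031, -0.0004, 0.0009, -0.0]
```

```bash
python3 -m pendant '[[[0,0,-0.03,0,0,0,1],[0,0,-0.09,0,0,0,1],[0,0,-0.16,0,0,0,1],[0,0,-0.228,0,0,0,1],[-0.005,0.03,-0.228,0,0,0,1],[-0.016,0.09,-0.228,0,0,0,1],[-0.03,0.16,-0.228,0,0,0,1],[-0.043,0.235,-0.228,0,0,0,1],[-0.057,0.31,-0.228,0,0,0,1],[-0.071,0.385,-0.228,0,0,0,1],[-0.083,0.45,-0.228,0,0,0,1],[-0.089,0.485,-0.228,0,0,0,1],[-0.089,0.485,-0.225,0,0,0,1],[-0.089,0.485,-0.17,0,0,0,1],[-0.089,0.485,-0.11,0,0,0,1],[-0.089,0.485,-0.06,0,0,0,1],[-0.089,0.485,-0.03,0,0,0,1],[-0.089,0.485,-0.012,0,0,0,1],[-0.089,0.485,-0.006,0,0,0,1],[-0.089,0.485,-0.004,0,0,0,1]]]'
python3 w.py '[[0.5437,0.0145,0.131,79],[0.5437,0.0145,0.24,79],[0.499,-0.326,0.24,79]]'
```

```text
clock: 34.35
tcp_pos: [0.544, 0.0146, 0.1314]
tcp_rot: [0.302, 3.126, -0.0]
wrist_force: [0.7, 0.8, -1.7]
gripper_width: 0.051
finger_force: 42.5
t 34.35 p [0.544  0.0146 0.1314] th 78.98 tilt [-9.e-04  0.e+00 -1.e+00] w 0.051 F [ 0.7  0.8 -1.7]
[0.0004, -0.0001, 0.0006, 0.0, 0.0005, -0.0002]
[0.0003, -0.0001, -0.1447, 0.0, 0.0005, -0.0002]
[-0.028, -0.4572, -0.1447, 0.0, 0.0005, -0.0002]
```

```bash
python3 -m pendant '[[[0,0,0.001,0,0,0,1],[0,0,0.0015,0,0,0,1],[0,0,0.0015,0,0,0,-1],[0,0,0.0015,0,0,0,-1],[0,0,0.0015,0,0,0,-1],[0,0,0.0015,0,0,0,-1],[0,0,0.0015,0,0,0,-1],[0,0,-0.02,0,0,0,-1],[0,0,-0.07,0,0,0,-1],[0,0,-0.145,0,0,0,-1],[0,0,-0.145,0,0,0,-1],[-0.005,-0.08,-0.145,0,0,0,-1],[-0.01,-0.16,-0.145,0,0,0,-1],[-0.015,-0.24,-0.145,0,0,0,-1],[-0.02,-0.32,-0.145,0,0,0,-1],[-0.024,-0.39,-0.145,0,0,0,-1],[-0.028,-0.457,-0.145,0,0,0,-1],[-0.028,-0.457,-0.145,0,0,0,-1],[-0.028,-0.457,-0.145,0,0,0,-1]]]'
python3 w.py '[[0.4985,-0.3255,0.130,79]]'
```

```text
clock: 36.72
tcp_pos: [0.4987, -0.3253, 0.2388]
tcp_rot: [-0.302, -3.126, -0.002]
wrist_force: [1.4, -0.6, -0.3]
gripper_width: 0.0856
finger_force: 0.0
t 36.73 p [ 0.4987 -0.3253  0.2388] th 78.96 tilt [ 0.0012  0.001  -1.    ] w 0.0856 F [ 1.4 -0.6 -0.3]
[-0.0, -0.0004, 0.1451, 0.0007, -0.0007, -0.0004]
```

```bash
python3 -m pendant '[[[0,0,0.04,0,0,0,-1],[0,0,0.08,0,0,0,-1],[0,0,0.115,0,0,0,-1],[0,0,0.135,0,0,0,-1],[0,0,0.145,0,0,0,-1],[0,0,0.145,0,0,0,-1],[0,0,0.145,0,0,0,1],[0,0,0.145,0,0,0,1],[0,0,0.145,0,0,0,1],[0,0,0.145,0,0,0,1],[0,0,0.145,0,0,0,1],[0,0,0.145,0,0,0,1],[0,0,0.145,0,0,0,1]]]' 40
python3 w.py '[[0.4985,-0.3255,0.30,79],[0.607,0.082,0.30,79],[0.607,0.082,0.132,79]]'
```

```text
clock: 38.35
tcp_pos: [0.4992, -0.3258, 0.1318]
tcp_rot: [0.301, 3.126, -0.001]
wrist_force: [-0.6, 0.5, 4.9]
gripper_width: 0.0485
finger_force: 41.3
t 38.35 p [ 0.4992 -0.3258  0.1318] th 79.0 tilt [-1.3e-03 -6.0e-04 -1.0e+00] w 0.0485 F [-0.6  0.5  4.9]
[0.0007, 0.0001, -0.2243, -0.0004, 0.0008, -0.0]
[-0.0376, 0.561, -0.2246, -0.0004, 0.0008, -0.0]
[-0.0373, 0.5612, -0.0006, -0.0004, 0.0008, -0.0]
```

```bash
python3 -m pendant '[[[0,0,-0.03,0,0,0,1],[0,0,-0.09,0,0,0,1],[0,0,-0.16,0,0,0,1],[0,0,-0.225,0,0,0,1],[-0.002,0.03,-0.225,0,0,0,1],[-0.006,0.09,-0.225,0,0,0,1],[-0.011,0.16,-0.225,0,0,0,1],[-0.016,0.235,-0.225,0,0,0,1],[-0.021,0.31,-0.225,0,0,0,1],[-0.026,0.385,-0.225,0,0,0,1],[-0.031,0.455,-0.225,0,0,0,1],[-0.035,0.52,-0.225,0,0,0,1],[-0.0375,0.561,-0.225,0,0,0,1],[-0.0375,0.561,-0.215,0,0,0,1],[-0.0375,0.561,-0.16,0,0,0,1],[-0.0375,0.561,-0.1,0,0,0,1],[-0.0375,0.561,-0.05,0,0,0,1],[-0.0375,0.561,-0.02,0,0,0,1],[-0.0375,0.561,-0.008,0,0,0,1],[-0.0375,0.561,-0.005,0,0,0,1]]]'
python3 -m pendant '[[[0,0,0.0005,0,0,0,1],[0,0,0.001,0,0,0,1]]]' | egrep 'tcp_pos|wrist'
python3 w.py '[[0.607,0.082,0.24,79],[0.589,-0.323,0.24,79]]'
```

```text
clock: 40.85
tcp_pos: [0.6065, 0.0817, 0.1342]
tcp_rot: [-0.302, -3.126, 0.0]
wrist_force: [0.7, 0.2, -2.2]
gripper_width: 0.049
finger_force: 42.4
tcp_pos: [0.6072, 0.082, 0.1348]
wrist_force: [0.3, -0.1, -2.8]
t 41.1 p [0.6072 0.082  0.1348] th 78.99 tilt [-1.6e-03  3.0e-04 -1.0e+00] w 0.0488 F [ 0.3 -0.1 -2.8]
[0.0001, -0.0, -0.1402, 0.0002, 0.001, -0.0001]
[-0.0795, -0.5347, -0.1403, 0.0002, 0.001, -0.0001]
```

```bash
python3 -m pendant '[[[0,0,0.001,0,0,0,1],[0,0,0.002,0,0,0,1],[0,0,0.002,0,0,0,1]]]' | egrep 'tcp_pos|wrist'
python3 -m pendant '[[[0,0,0.001,0,0,0,1],[0,0,0.001,0,0,0,1]]]' | egrep 'tcp_pos|wrist'
```

```text
tcp_pos: [0.6072, 0.0821, 0.1338]
wrist_force: [-2.3, 0.2, 7.4]
tcp_pos: [0.6072, 0.0821, 0.1337]
wrist_force: [-3.6, 0.8, 12.2]
```

```bash
python3 -m pendant '[[[0,0,0,0,0,0,-1],[0,0,0,0,0,0,-1],[0,0,0,0,0,0,-1],[0,0,0,0,0,0,-1],[0,0,0,0,0,0,-1],[0,0,-0.02,0,0,0,-1],[0,0,-0.07,0,0,0,-1],[0,0,-0.142,0,0,0,-1],[0,0,-0.142,0,0,0,-1],[-0.012,-0.08,-0.142,0,0,0,-1],[-0.024,-0.16,-0.142,0,0,0,-1],[-0.036,-0.24,-0.142,0,0,0,-1],[-0.048,-0.32,-0.142,0,0,0,-1],[-0.06,-0.4,-0.142,0,0,0,-1],[-0.07,-0.47,-0.142,0,0,0,-1],[-0.0795,-0.535,-0.142,0,0,0,-1],[-0.0795,-0.535,-0.142,0,0,0,-1],[-0.0795,-0.535,-0.142,0,0,0,-1]]]'
python3 w.py '[[0.589,-0.323,0.130,79]]'
```

```text
clock: 43.98
tcp_pos: [0.5886, -0.3229, 0.238]
tcp_rot: [-0.302, -3.127, -0.001]
wrist_force: [0.2, 0.8, 0.4]
gripper_width: 0.0853
finger_force: 0.0
t 43.98 p [ 0.5886 -0.3229  0.238 ] th 78.97 tilt [ 6.e-04  5.e-04 -1.e+00] w 0.0853 F [0.2 0.8 0.4]
[-0.0007, -0.0001, 0.144, 0.0003, -0.0004, -0.0003]
```

```bash
python3 -m pendant '[[[0,0,0.04,0,0,0,-1],[0,0,0.08,0,0,0,-1],[0,0,0.115,0,0,0,-1],[0,0,0.135,0,0,0,-1],[0,0,0.144,0,0,0,-1],[0,0,0.144,0,0,0,-1],[0,0,0.144,0,0,0,1],[0,0,0.144,0,0,0,1],[0,0,0.144,0,0,0,1],[0,0,0.144,0,0,0,1],[0,0,0.144,0,0,0,1],[0,0,0.144,0,0,0,1],[0,0,0.144,0,0,0,1]]]' 40
python3 w.py '[[0.589,-0.323,0.30,79],[0.5793,-0.071,0.30,79],[0.5793,-0.071,0.133,79]]'
```

```text
clock: 45.6
tcp_pos: [0.589, -0.3234, 0.1311]
tcp_rot: [0.301, 3.126, -0.001]
wrist_force: [-0.6, 1.5, 5.9]
gripper_width: 0.0486
finger_force: 41.8
t 45.6 p [ 0.589  -0.3234  0.1311] th 79.0 tilt [-1.4e-03 -5.0e-04 -1.0e+00] w 0.0486 F [-0.6  1.5  5.9]
[-0.0002, 0.0003, -0.2252, -0.0003, 0.0009, -0.0]
[0.0766, 0.3277, -0.2254, -0.0003, 0.0009, -0.0]
[0.077, 0.3278, -0.0028, -0.0003, 0.0009, -0.0]
```

```bash
python3 -m pendant '[[[0,0,-0.02,0,0,0,1],[0,0,-0.06,0,0,0,1],[0,0,-0.11,0,0,0,1],[0,0,-0.17,0,0,0,1],[0,0,-0.225,0,0,0,1],[0.009,0.04,-0.225,0,0,0,1],[0.023,0.1,-0.225,0,0,0,1],[0.039,0.165,-0.225,0,0,0,1],[0.055,0.23,-0.225,0,0,0,1],[0.069,0.29,-0.225,0,0,0,1],[0.077,0.328,-0.225,0,0,0,1],[0.077,0.328,-0.21,0,0,0,1],[0.077,0.328,-0.16,0,0,0,1],[0.077,0.328,-0.11,0,0,0,1],[0.077,0.328,-0.07,0,0,0,1],[0.077,0.328,-0.035,0,0,0,1],[0.077,0.328,-0.015,0,0,0,1],[0.077,0.328,-0.007,0,0,0,1],[0.077,0.328,-0.004,0,0,0,1],[0.077,0.328,-0.003,0,0,0,1]]]'| egrep 'tcp_pos|wrist'
python3 -m pendant '[[[0,0,0.0005,0,0,0,1],[0,0,0.0005,0,0,0,1]]]' | egrep 'tcp_pos|wrist'
```

```text
tcp_pos: [0.5794, -0.0709, 0.1331]
wrist_force: [-0.9, -0.1, 1.6]
tcp_pos: [0.5794, -0.0708, 0.1331]
wrist_force: [-1.4, 0.1, 6.8]
```

```bash
python3 -m pendant '[[[0,0,0,0,0,0,-1],[0,0,0,0,0,0,-1],[0,0,0,0,0,0,-1],[0,0,0,0,0,0,-1],[0,0,0,0,0,0,-1],[0,0,-0.02,0,0,0,-1],[0,0,-0.07,0,0,0,-1],[0,0,-0.16,0,0,0,-1],[0,0,-0.16,0,0,0,-1],[0.04,-0.06,-0.16,0,0,0,-1],[0.08,-0.13,-0.16,0,0,0,-1],[0.12,-0.2,-0.16,0,0,0,-1],[0.16,-0.27,-0.16,0,0,0,-1],[0.2,-0.34,-0.16,0,0,0,-1],[0.2,-0.34,-0.16,0,0,0,-1],[0.2,-0.34,-0.16,0,0,0,-1]]]'| egrep 'tcp_pos|wrist|clock'
python3 - <<'E'
from h import *
A=env.capture("scene");B=env.capture("top")
cv2.imwrite("pics/c8.png",np.vstack([np.hstack([cv2.resize(x,(400,320),interpolation=2) for x in(A["image"][150:278,270:430],B["image"][115:243,235:395])]),np.hstack([cv2.resize(x["image"],(400,250)) for x in(A,B)])]))
E
```

```text
clock: 50.35
tcp_pos: [0.383, -0.2923, 0.2522]
wrist_force: [-0.3, 0.3, 0.3]
```

View pics/c8.png

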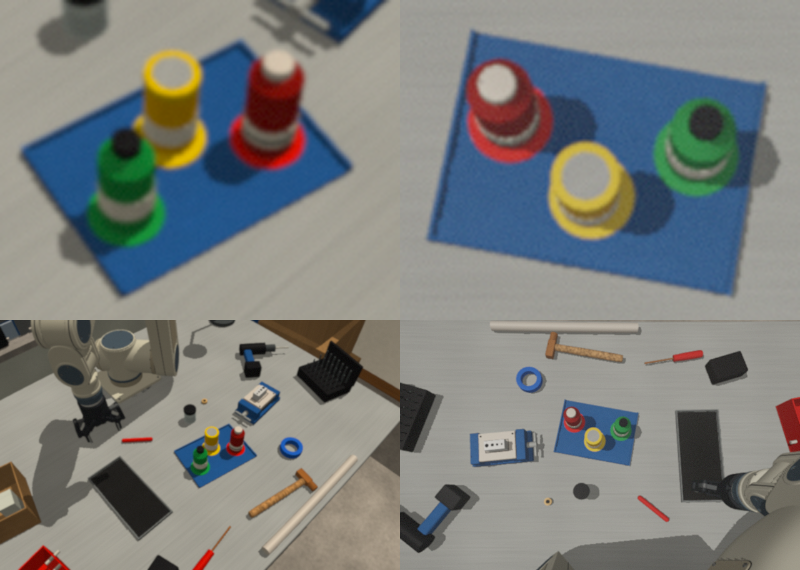

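All three stand upright on their pads: caps at (497,83), (586,170) and (707,122) in the upper right part. The guide is on the vise and the jar is at its old place, so I'll do a quick numeric check and then hand in.

```bash
python3 - <<'E'
from h import *
A=env.capture("scene");B=env.capture("top")
f=lambda p,o:(np.array(p,float)+.5)/2.5-.5+np.array(o)
print(tri(A,f([(279,63),(172,74),(126,138)],(270,150)),B,f([(97,82),(186,170),(307,121)],(235,115))).round(4))
print(pos()[0])
env.hand_in()
E
```

```text
[[ 6.076e-01  8.160e-02  1.182e-01  9.000e-04]
 [ 5.453e-01  1.550e-02  1.007e-01  3.600e-03]
 [ 5.791e-01 -7.100e-02  1.198e-01  4.000e-04]]
50.55
the job is handed in; nothing more can be done
```

The job is handed in, at about 51 s on the robot clock: the guide lies flat inside the outline, about 2 mm off centre. All three containers are upright within about 2 mm of their pad centres, and the jar was left alone.

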